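# Turn a kiln-prop tote end for end

## Robot

A 6-joint arm with a two-finger parallel gripper is mounted at the origin on the work surface. World frame = base frame: x ahead of the robot, y to its left, z up, the work surface at z = 0. Lengths are in m, angles in degrees, forces in N, time in s.
With the tool pointing down it reaches from about 0.4 to 0.825 m from the base axis. Payload 7 kg.
Tool frame: the origin (TCP) lies at the centre of the arm's flange, where the gripper is bolted on; the fingertips stand 178 mm ahead of it and the grasp point (between the pads) lies 159 mm ahead of it (tip_reach is the distance from the TCP to the fingertips, in m); z points along the fingers, y is the line along which they close (so a half turn about z gives the same grasp; the last joint's range is limited). The gripper opens to 88 mm and grips with 3 to 60 N. Pads are 19 mm wide; open, the fingers measure 130 mm over their backs; the gripper's body (78 mm by 193 mm) begins 47 mm behind the grasp point.
Start: joints at [92.367, 20.546, 0.682, 0, -70.136, -16.507], TCP at [0.165, 0.655, 0.405] pointing down, gripper open.
Joint ranges: [-176.03, 176.03], [-82.01, 121.73], [-58.28, 71.71], [-173.87, 95.51], [-174.79, -0.11], [-173.66, 173.66]. Speed limits (degrees/s): [136.94, 136.94, 172.46, 180, 180, 180].

## Interface

Orientations are given as [roll, pitch, yaw] about the fixed x, y, z axes, in that order (R = Rz(yaw) Ry(pitch) Rx(roll)).
In Python, from plant import * gives the robot as it stands.
- The arm moves only by the shell command python3 -m handwheel 'ROWS'. ROWS is JSON, a list of rows, each a list of 7 numbers: the opening, from -1 (shut) to 1 (fully open), then the shift along the tool's x, y, z as a fraction of full scale, then the turn, a rotation vector about the tool's x, y, z as a fraction of full scale. A call has 1 to 5 rows; each row shifts and turns the commanded pose from where the row before left it, along the tool's axes as they then stand; what a row does not reach is not made up. Full scale, the value 1, is 0.025 m for a shift and 6 degrees for a turn. A row lasts 1/8 s, in which the tool goes at most 62.5 mm and 10.7 degrees, less where a joint would pass 70% of its speed; a pose out of reach is approached as far as the arm can. A call with a number of a shift or a turn outside -1 to 1 is refused whole. A call with a gripper value outside its range is refused whole. The fingers move at their own pace and stop on an object; the grip force is fixed at half the most. Time passes only in rows, so rows that do not move let the fingers close. It gives the time, the measured TCP pose, the force, the opening and the grip force at its end, in the units of the state.
- get_obs(): the state, without advancing time (a new reading comes with each control period).
- snapshot(name): name is "side" or "top" or "wrist"; returns a dict with "color" (480x640x3 uint8, red, green, blue), "fx", "fy", "cx", "cy" (pixels), "R" (3x3) and "t" (3): a world point X has camera coordinates R X + t; the wrist camera has in their place "tool_from_camera" (4x4, takes a point from camera to tool coordinates, whose origin is the TCP and whose axes are the flange's). Camera axes: x right, y down, z forward; pixel columns grow to the right and rows downward; lengths in m; the calibration is good to about 2 mm. The wrist camera is an equidistant fisheye: a pixel r from the principal point sees the ray r / f radians off the axis. A picture is of the moment at which its call begins: read the wrist's pose just before it. There is no depth.
- close_job(): hands the job in; it is judged then, once.
The state is a dict: "clock": time; "joint_pos": joint angles; "qvel": joint speeds; "tau": joint torques, N m; "tool_pos": TCP position; "orientation": TCP orientation; "force": force on the tool from outside, world axes, zero at the start; "moment": the same for the moment, N m; "opening": finger opening in m; "gripper_force": force on a finger pad.
Only numpy, scipy, OpenCV 4.12 (cv2) and the standard library are available. Lean on these libraries where they do the work, as an engineer would, in place of code of your own. Each camera call takes 0.05 s, during which the arm holds its last target. There are 200 camera calls.

## Task

Swap the kiln props in the blue tote end for end: the long prop is to lie in the bay at the end with the yellow label and the two short props side by side in the bay at the other end, all lengthwise in the tote and flat on its floor. Lay the long prop on the bare kiln shelf for the time being, and slide the divider right across to its other stop so that each bay fits its props. Fireclay chips, so set each prop down gently rather than dropping it, and do not knock over the spray bottle or the tub.

Things in the scene. Friction and masses are not known exactly. Their poses are not given: they have to be found in the camera images.
- long_prop_center (a point): Centre of the long kiln prop: a buff fireclay square tube 150 long, 38 wide, 38 high, with a white band near each end, 0.2 to 0.4 kg, lying flat in the tote's longer bay at the start. Its own x runs along its length.
- short_buff_center (a point): Centre of the buff short kiln prop: the same square tube, 75 long, 38 wide, 38 high, with white bands, 0.1 to 0.2 kg, lying flat in the tote's shorter bay at the start. Its own x runs along its length.
- short_grey_center (a point): Centre of the dark grey short kiln prop, 75 long, 38 wide, 38 high, with white bands, 0.1 to 0.2 kg, lying flat beside the buff one at the start. Its own x runs along its length.
- tote: Blue open plastic tote, fixed to the bench, which may stand at any yaw. Outside 300 long (its x) by 200 wide (its y) by 50 high, walls and floor 6 thick, so inside 288 by 188 with the inner floor 6 above the bench. Origin: centre of the underside. The yellow label is on the end wall at its +x end; the -x end has a black hand hole. One white sliding divider across its width makes two bays, one on either side.
- divider (a joint): Slide of the tote's divider, in m: 0 at the stop near the yellow-label end, growing to 0.090 at the other stop as the divider moves towards the tote's -x end. The divider's middle is at x = 0.045 - joint in the tote's frame; its plate is 8 thick and reaches almost to the floor. At 0 the bay at the -x end is 185 long inside and the label-end bay 95 long; at 0.090 it is the other way round. It starts between 0 and 0.015, needs about 2 N to slide and stays where it is left.
- divider_tab (a point): Point in the grip tab in the middle of the divider's top edge, 58 above the bench. The white tab is 12 thick (along the tote's x), 44 wide (along y), its top 68 above the bench, 18 above the tote's rim. Pinch it across its thickness, or push it. Axes as the tote's.
- kiln_shelf: Bare kiln shelf, a white-topped fireclay slab 200 long (its x) by 120 wide (its y) by 15 thick, fixed flat on the bench beside the tote. Origin: centre of the underside.
- spray_bottle: Bystander: white spray bottle with a yellow trigger, 74 in diameter, 206 high, standing. Origin: centre of the underside.
- tub: Bystander: white round tub with a red lid, 90 in diameter, 100 high, standing. Origin: centre of the underside.
There are look-alikes about, which are no part of the job. What is shaped like the part that bears long_prop_center but green or turquoise is not meant.

How it is judged:
By the outcome, as a careful person would: the job done as asked, in the order asked, and still so for the second after the job is handed in, with the robot touching nothing.
It also fails if it takes over 104 s, if anything falls off the work surface, if the arm or the gripper's body presses on something with over 40 N, if the wrist force passes 120 N, or if a joint passes its speed limit or range.

## Working session

There is one attempt and no reset: what is moved stays moved. The work goes in short steps, Python scripts to look and compute and a shell command to move; the robot and the scene stay as the last step left them, time stands still between calls to the robot, and variables do not carry over. Pictures are saved under pics/ and viewed, at most 14 in all, crops included, and the job is handed in when it is done.

```bash
ls; mkdir -p pics; python3 - <<'E'
from plant import *
import cv2
o=get_obs();print(o)
for n in("top","side","wrist"):
    s=snapshot(n);cv2.imwrite(f"pics/{n}0.png",s["color"][:,:,::-1])
    print(n,{k:v for k,v in s.items() if k!="color"})
E
```

```text
pics
{'clock': 0.0, 'joint_pos': array([ 9.23681915e+01,  2.05902705e+01,  6.33101157e-01, -1.92770532e-02,
       -7.01361901e+01, -1.65062185e+01]), 'qvel': array([-0.02033963, -0.02557975,  0.07370606,  0.0928084 ,  0.08087978,
       -0.02983073]), 'tau': array([ 1.60283129e-03, -5.82723749e+01,  2.93043405e+01,  6.99700847e+00,
        7.07450919e-03, -1.53832971e-04]), 'tool_pos': array([0.16483894, 0.65435457, 0.40373314]), 'orientation': array([ 1.79905339e+02, -9.15281463e-03, -1.41445844e+01]), 'force': array([-0.43851627,  0.4444232 ,  0.34296254]), 'moment': array([ 0.0110901 , -0.03560348, -0.02882367]), 'gripper_force': 0.0, 'opening': 0.08780248066896379}
top {'fx': 496.09826338603483, 'fy': 496.09826338603483, 'cx': 322.5069257014286, 'cy': 243.5525261304251, 'R': array([[ 0.0228271 , -0.99967413, -0.01142605],
       [-0.99478665, -0.0215763 , -0.09966938],
       [ 0.09939037,  0.01364165, -0.994955  ]]), 't': array([0.08074027, 0.55004321, 1.28709312])}
side {'fx': 468.48390353540026, 'fy': 468.48390353540026, 'cx': 319.28069703888906, 'cy': 237.50683943963733, 'R': array([[ 0.98767369, -0.15586144,  0.01441849],
       [-0.07967428, -0.57989034, -0.81078925],
       [ 0.13473193,  0.79964642, -0.58516058]]), 't': array([-0.50563838,  0.15083012,  1.29358285])}
wrist {'fx': 371.64829954431775, 'fy': 371.64829954431775, 'cx': 319.4703422962116, 'cy': 235.0898600013635, 'tool_from_camera': array([[-5.33640452e-04, -9.69977683e-01, -2.43193359e-01,
         6.46495333e-02],
       [ 9.99999626e-01, -6.82991654e-04,  5.29810560e-04,
        -4.76351844e-04],
       [-6.80003454e-04, -2.43192985e-01,  9.69977685e-01,
         1.91346345e-02],
       [ 0.00000000e+00,  0.00000000e+00,  0.00000000e+00,
         1.00000000e+00]])}
```

View pics/top0.png

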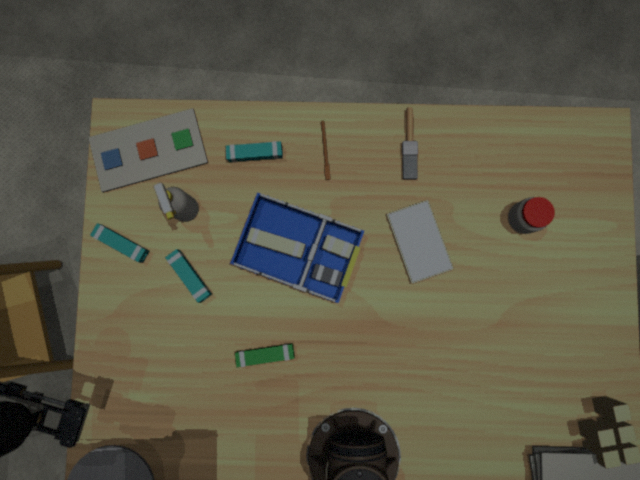

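View pics/side0.png

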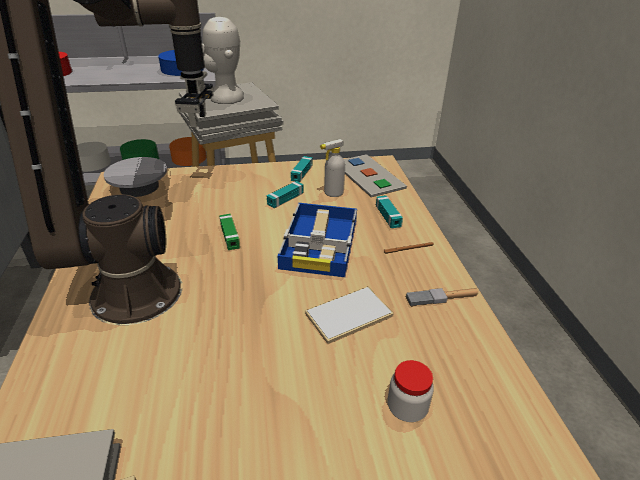

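The top view shows the tote at (298,248) with its yellow label end to the right (352,265), the long buff prop at (276,243), the short buff at (338,246), the short grey at (327,273) and the divider at about (314,253). The bare shelf is at (420,241), the tub at (537,213) and the bottle at (178,203). The side view agrees.

Long-prop candidates in the top view are buff in the tote (276,243), turquoise (254,151), (119,243) and (188,276), and green (265,355). Only the buff one fits, since green and turquoise are excluded. I'll confirm it in enlarged crops.

```bash
python3 - <<'E'
import cv2
a=cv2.imread("pics/top0.png")[185:311,225:465]
a=cv2.convertScaleAbs(a,alpha=1.3)
cv2.imwrite("pics/top0c.png",cv2.resize(a,None,fx=3.3333,fy=3.3333,interpolation=cv2.INTER_CUBIC))
a=cv2.imread("pics/side0.png")[195:345,270:400]
cv2.imwrite("pics/side0c.png",cv2.resize(a,None,fx=4,fy=4,interpolation=cv2.INTER_CUBIC))
E
```

```text
(no output)
```

View pics/top0c.png

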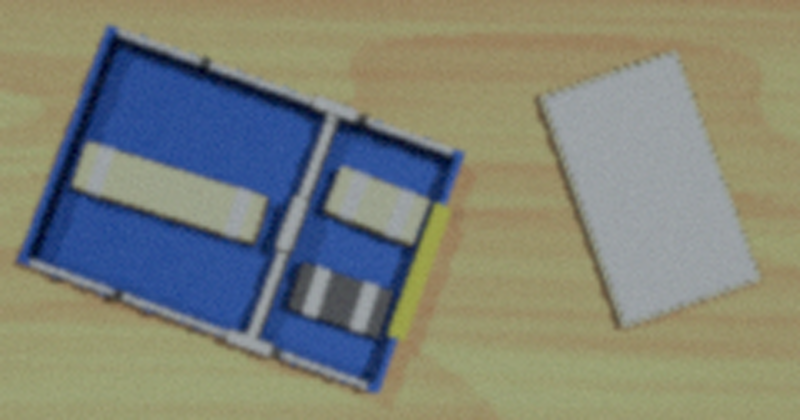

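View pics/side0c.png

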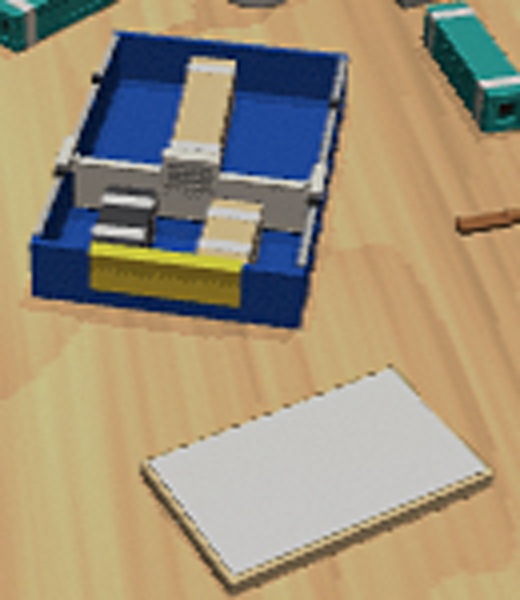

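The enlarged crops confirm the buff 150 prop in the long bay at crop (170,192), with the two shorts in the label bay. The tab is at (291,224) and the shelf at (648,190). I'll fit poses from both views.

```bash
cat > h.py <<'E'
import numpy as np,cv2
from plant import *
from scipy.optimize import least_squares
C={n:{k:v for k,v in snapshot(n).items() if k!="color"} for n in("top","side")}
def proj(n,X):
    c=C[n];p=np.atleast_2d(X)@c["R"].T+c["t"]
    return np.c_[p[:,0]/p[:,2]*c["fx"]+c["cx"],p[:,1]/p[:,2]*c["fy"]+c["cy"]]
def rect(q,L,W):
    x,y,z,a=q;c,s=np.cos(a),np.sin(a)
    l=np.array([[-1,1],[1,1],[1,-1],[-1,-1]])*[L/2,W/2] # order: -x+y,+x+y,+x-y,-x-y
    return np.c_[x+c*l[:,0]-s*l[:,1],y+s*l[:,0]+c*l[:,1],np.full(4,z)]
def fit(L,W,obs,q0,zfix=None):
    """obs: list of (view, corner index, u, v)"""
    def f(q):
        if zfix is not None:q=np.array([q[0],q[1],zfix,q[3]])
        X=rect(q,L,W);return np.concatenate([proj(n,X[i])[0]-[u,v] for n,i,u,v in obs])
    r=least_squares(f,q0,loss="soft_l1");q=r.x
    return q,np.sqrt(np.mean(f(q)**2))
def T(u,v):return 225+(u+.5)/3.3333-.5,185+(v+.5)/3.3333-.5
def S(u,v):return 270+(u+.5)/4-.5,195+(v+.5)/4-.5
E
python3 - <<'E'
from h import *
def go(name,L,W,t,s,q0,**k):
    o=[("top",i,*T(*p)) for i,p in enumerate(t) if p]+[("side",i,*S(*p)) for i,p in enumerate(s) if p]
    q,e=fit(L,W,o,q0,**k);print(name,np.round(q[:3],4),round(np.degrees(q[3]),1),"rms px",round(e,2));return q
a=np.radians(-110)
# tote x axis points to the label (world -y,-x a bit); +y of tote = world +x side
q0=[.55,.1,.05,a]
tq=go("tote rim",.3,.2,[(112,28),(462,152),(377,390),(20,262)],[(347,53),(307,262),(33,237),(118,35)],q0)
go("long",.15,.038,[(88,143),(268,198),(253,243),(72,188)],[(236,62),None,None,(190,62)],q0)
go("sbuff",.075,.038,[(340,167),(430,198),(410,243),(325,210)],[(262,205),(250,260),(198,252),(210,203)],q0)
go("sgrey",.075,.038,[(305,263),(388,292),(375,337),(292,306)],[(156,196),(148,240),(93,228),(104,192)],q0)
go("shelf",.2,.12,[(622,327),(538,96),(676,52),(760,282)],[(147,465),(235,575),(491,475),(391,367)][0:0] or [(147,465),(391,367),(491,475),(235,575)],[.55,-.2,.015,np.radians(20)])
E
```

```text
tote rim [0.5379 0.159  0.0495] -108.4 rms px 1.19
long [0.5475 0.2163 0.0376] -106.0 rms px 0.26
sbuff [0.542  0.0531 0.0419] -108.3 rms px 0.75
sgrey [0.4669 0.0802 0.0412] -106.4 rms px 1.64
shelf [ 0.5635 -0.1663  0.0085] 20.2 rms px 1.06
```

```bash
cat > plan.py <<'E'
import numpy as np,sys,json
from plant import get_obs
def plan(x,y,z,yaw,opening,start=None):
    o=get_obs();p=np.array(o["tool_pos"] if start is None else start[:3]);w=o["orientation"][2] if start is None else start[3]
    d=(yaw-w+180)%360-180;v=np.array([x,y,z])-p
    n=int(np.ceil(max(np.abs(v).max()*1.3/.025 if abs(d)>3 else np.abs(v).max()*1.2/.025,abs(d)/6,1)))
    rows=[]
    for k in range(n):
        v=np.array([x,y,z])-p;s=v/(n-k);c,q=np.cos(np.radians(w)),np.sin(np.radians(w))
        R=np.array([[c,q,0],[q,-c,0],[0,0,-1]])
        l=np.round(np.clip(R.T@s/.025,-1,1),2);t=round(-d/n/6,2)
        p=p+R@l*.025;w-=t*6
        rows.append([opening,*l.tolist(),0,0,t])
    for i in range(0,n,5):print(json.dumps(rows[i:i+5]).replace(" ",""))
    print("end",p.round(4),round(w,2))
if __name__=="__main__":plan(*map(float,sys.argv[1:6]))
E
python3 plan.py .545 .16 .405 -108.4 1
```

```text
[[1.0,0.75,0.59,-0.0,0,0,0.6],[1.0,0.79,0.55,-0.0,0,0,0.6],[1.0,0.82,0.5,-0.0,0,0,0.6],[1.0,0.85,0.44,-0.0,0,0,0.6],[1.0,0.88,0.39,-0.0,0,0,0.6]]
[[1.0,0.9,0.33,-0.0,0,0,0.6],[1.0,0.92,0.28,-0.0,0,0,0.6],[1.0,0.93,0.22,-0.0,0,0,0.6],[1.0,0.95,0.16,-0.0,0,0,0.6],[1.0,0.95,0.1,-0.0,0,0,0.6]]
[[1.0,0.96,0.04,-0.0,0,0,0.6],[1.0,0.96,-0.02,-0.0,0,0,0.6],[1.0,0.96,-0.08,-0.0,0,0,0.6],[1.0,0.95,-0.14,-0.0,0,0,0.6],[1.0,0.94,-0.2,-0.0,0,0,0.6]]
[[1.0,0.92,-0.26,-0.0,0,0,0.6],[1.0,0.91,-0.32,-0.0,0,0,0.6],[1.0,0.88,-0.37,-0.0,0,0,0.6],[1.0,0.86,-0.43,-0.0,0,0,0.6],[1.0,0.83,-0.48,-0.0,0,0,0.6]]
[[1.0,0.8,-0.53,-0.01,0,0,0.6],[1.0,0.76,-0.58,-0.0,0,0,0.6],[1.0,0.72,-0.63,-0.01,0,0,0.6],[1.0,0.68,-0.68,-0.0,0,0,0.6],[1.0,0.64,-0.72,-0.01,0,0,0.6]]
[[1.0,0.59,-0.75,-0.0,0,0,0.6]]
end [0.545  0.1601 0.405 ] -107.74
```

```bash
python3 -m handwheel '[[1,0.75,0.59,0,0,0,0.6],[1,0.79,0.55,0,0,0,0.6],[1,0.82,0.5,0,0,0,0.6],[1,0.85,0.44,0,0,0,0.6],[1,0.88,0.39,0,0,0,0.6]]'
python3 -m handwheel '[[1,0.9,0.33,0,0,0,0.6],[1,0.92,0.28,0,0,0,0.6],[1,0.93,0.22,0,0,0,0.6],[1,0.95,0.16,0,0,0,0.6],[1,0.95,0.1,0,0,0,0.6]]'
python3 -m handwheel '[[1,0.96,0.04,0,0,0,0.6],[1,0.96,-0.02,0,0,0,0.6],[1,0.96,-0.08,0,0,0,0.6],[1,0.95,-0.14,0,0,0,0.6],[1,0.94,-0.2,0,0,0,0.6]]'
python3 -m handwheel '[[1,0.92,-0.26,0,0,0,0.6],[1,0.91,-0.32,0,0,0,0.6],[1,0.88,-0.37,0,0,0,0.6],[1,0.86,-0.43,0,0,0,0.6],[1,0.83,-0.48,0,0,0,0.6]]'
python3 -m handwheel '[[1,0.8,-0.53,0,0,0,0.6],[1,0.76,-0.58,0,0,0,0.6],[1,0.72,-0.63,0,0,0,0.6],[1,0.68,-0.68,0,0,0,0.6],[1,0.64,-0.72,0,0,0,0.6]]'
python3 -m handwheel '[[1,0.59,-0.75,0,0,0,0.6],[0.3,0,0,0,0,0,0.1],[0.3,0,0,0,0,0,0]]'
python3 - <<'E'
from plant import *
import cv2,numpy as np
o=get_obs();s=snapshot("wrist");cv2.imwrite("pics/w1.png",s["color"][:,:,::-1])
np.savez("w1.npz",p=o["tool_pos"],r=o["orientation"],T=s["tool_from_camera"]);print(o["joint_pos"].round(1),o["opening"])
E
```

```text
clock: 0.88
tool_pos: [0.2386, 0.5584, 0.4046]
orientation: [180.0, 0.0, -32.3]
force: [1.3, -1.0, 0.0]
opening: 0.0876
gripper_force: 0.0
clock: 1.5
tool_pos: [0.3118, 0.463, 0.4047]
orientation: [-180.0, 0.0, -50.4]
force: [-0.3, -0.4, -0.1]
opening: 0.0875
gripper_force: 0.0
clock: 2.12
tool_pos: [0.3848, 0.3676, 0.4047]
orientation: [-180.0, 0.0, -68.4]
force: [0.2, 0.1, -0.1]
opening: 0.0873
gripper_force: 0.0
clock: 2.75
tool_pos: [0.4577, 0.2725, 0.4047]
orientation: [-180.0, 0.0, -86.4]
force: [0.7, -0.2, 0.1]
opening: 0.0873
gripper_force: 0.0
clock: 3.38
tool_pos: [0.531, 0.1775, 0.4047]
orientation: [-180.0, -0.0, -104.4]
force: [-0.1, 0.4, 0.6]
opening: 0.0876
gripper_force: 0.0
clock: 3.75
tool_pos: [0.5449, 0.1598, 0.4046]
orientation: [180.0, -0.0, -108.4]
force: [-1.2, 0.6, 0.9]
opening: 0.0731
gripper_force: 0.0
[ 36.1  10.5 -13.1  -0.  -66.4 -54.5] 0.07314301237463905
```

View pics/w1.png

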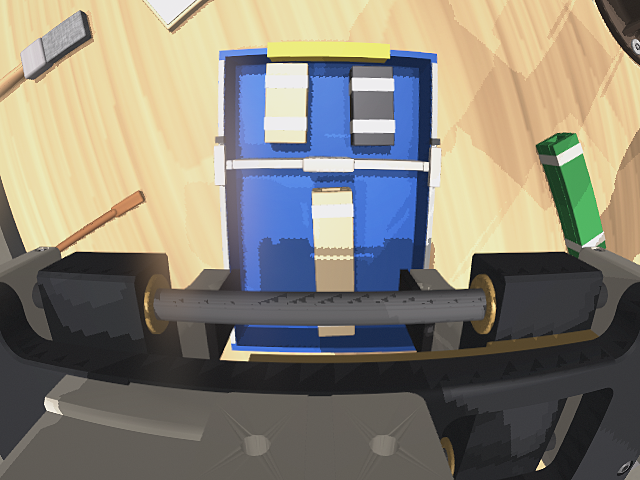

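The wrist view shows the label end at the top (330,50), the divider tab at (328,165), short buff at (287,103), short grey at (372,105) and the long prop at (333,262), partly behind the gripper. One enlarged crop to read the edges.

```bash
python3 - <<'E'
import cv2
a=cv2.imread("pics/w1.png")[35:285,205:455]
cv2.imwrite("pics/w1c.png",cv2.resize(a,(600,600),interpolation=cv2.INTER_CUBIC))
E
```

```text
(no output)
```

View pics/w1c.png

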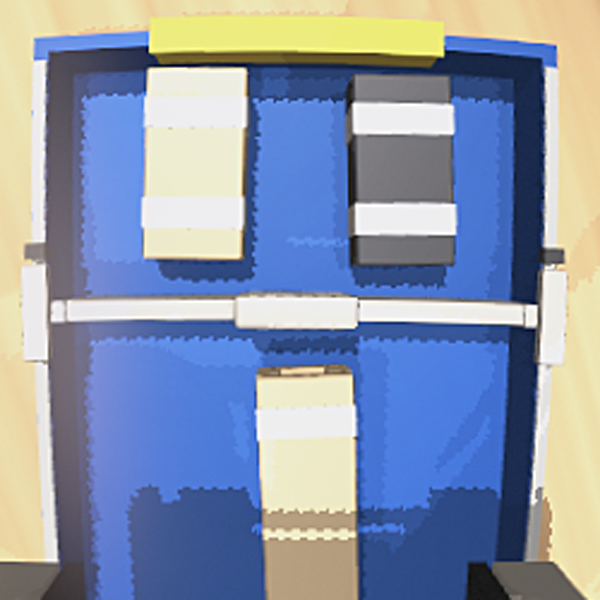

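The crop shows these top faces: buff short (147,68)-(243,260), grey short (352,77)-(454,264), the long prop's label-end top edge at y 376 (x 258–354), and the tab centre at (297,312).

```bash
cat > wr.py <<'E'
import numpy as np
from scipy.spatial.transform import Rotation as Ro
F,CX,CY=371.648,319.47,235.09
def ray(d,u,v):
    a=np.array([u-CX,v-CY]);r=np.hypot(*a);t=r/F
    c=np.r_[a/r*np.sin(t),np.cos(t)];R=Ro.from_euler("xyz",d["r"],degrees=True).as_matrix();T=d["T"]
    return d["p"]+R@T[:3,3],R@T[:3,:3]@c
def at(d,u,v,z):
    o,r=ray(d,u,v);return o+r*(z-o[2])/r[2]
E
python3 - <<'E'
from wr import *
d=np.load("w1.npz");c=lambda u,v,z:at(d,205+(u+.5)/2.4-.5,35+(v+.5)/2.4-.5,z)
yaw=np.radians(-108.4)
def sh(n,pts,z):
    P=np.array([c(*p,z) for p in pts]);print(n,"mean",P.mean(0).round(4));
    e=[P[(i+1)%len(P)]-P[i] for i in range(len(P))]
    print("  len",[round(float(np.hypot(*k[:2])),4) for k in e],"ang",[round(float(np.degrees(np.arctan2(k[1],k[0]))),1) for k in e]);return P
sh("buff",[(147,68),(247,68),(243,259),(143,257)],.044)
sh("grey",[(354,77),(449,77),(453,263),(354,264)],.044)
sh("rimlabel",[(33,38),(558,45)],.05)
P=sh("long end",[(258,376),(354,375),(357,520),(262,520)],.044)
print(" long centre est", (P[:2].mean(0)+.075*np.r_[-np.cos(yaw),-np.sin(yaw),0]).round(4))
sh("tab",[(236,297),(357,297),(357,328),(236,328)],.068)
P=sh("rim sides", [(33,38),(558,45)],.05)
print("tote c",(P.mean(0)-.15*np.r_[np.cos(yaw),np.sin(yaw),0]).round(4))
E
```

```text
buff mean [0.5409 0.0519 0.044 ]
  len [0.0382, 0.0743, 0.0383, 0.074] ang [160.0, 70.4, -20.5, -109.7]
grey mean [0.4665 0.0792 0.044 ]
  len [0.0367, 0.0731, 0.0383, 0.0728] ang [164.0, 73.0, -16.5, -108.4]
rimlabel mean [0.4881 0.016  0.05  ]
  len [0.2014, 0.2014] ang [161.2, -18.8]
long end mean [0.535  0.1715 0.044 ]
  len [0.037, 0.0583, 0.038, 0.0578] ang [162.3, 73.9, -18.5, -107.1]
 long centre est [0.5504 0.2148 0.044 ]
tab mean [0.5227 0.1179 0.068 ]
  len [0.0429, 0.0111, 0.0431, 0.0111] ang [161.8, 72.2, -18.3, -108.7]
rim sides mean [0.4881 0.016  0.05  ]
  len [0.2014, 0.2014] ang [161.2, -18.8]
tote c [0.5355 0.1583 0.05  ]
```

```bash
python3 plan.py .548 .2158 .300 -106.5 .3; python3 - <<'E'
from plan import plan
plan(.548,.2158,.189,-106.5,.3,start=[.548,.2158,.300,-106.5])
E
```

```text
[[0.3,-0.36,0.1,0.7,0,0,-0.05],[0.3,-0.36,0.09,0.7,0,0,-0.05],[0.3,-0.36,0.09,0.7,0,0,-0.05],[0.3,-0.36,0.09,0.7,0,0,-0.05],[0.3,-0.36,0.09,0.69,0,0,-0.05]]
[[0.3,-0.36,0.09,0.7,0,0,-0.05]]
end [0.548  0.2157 0.2999] -106.54
[[0.3,0.0,0.0,0.74,0,0,-0.0],[0.3,0.0,0.0,0.74,0,0,-0.0],[0.3,0.0,0.0,0.74,0,0,-0.0],[0.3,0.0,0.0,0.74,0,0,-0.0],[0.3,0.0,0.0,0.74,0,0,-0.0]]
[[0.3,0.0,0.0,0.74,0,0,-0.0]]
end [0.548  0.2158 0.189 ] -106.5
```

```bash
python3 -m handwheel '[[0.3,-0.36,0.1,0.7,0,0,-0.05],[0.3,-0.36,0.09,0.7,0,0,-0.05],[0.3,-0.36,0.09,0.7,0,0,-0.05],[0.3,-0.36,0.09,0.7,0,0,-0.05],[0.3,-0.36,0.09,0.69,0,0,-0.05]]'
python3 -m handwheel '[[0.3,-0.36,0.09,0.7,0,0,-0.05],[0.3,0,0,0.74,0,0,0],[0.3,0,0,0.74,0,0,0],[0.3,0,0,0.74,0,0,0],[0.3,0,0,0.74,0,0,0]]'
python3 -m handwheel '[[0.3,0,0,0.74,0,0,0],[0.3,0,0,0.74,0,0,0],[0.3,0,0,0,0,0,0],[-1,0,0,0,0,0,0],[-1,0,0,0,0,0,0]]'
python3 -m handwheel '[[-1,0,0,0,0,0,0],[-1,0,0,0,0,0,0],[-1,0,0,0,0,0,0],[-1,0,0,0,0,0,0]]'
```

```text
clock: 4.42
tool_pos: [0.5477, 0.2073, 0.3159]
orientation: [180.0, -0.0, -106.8]
force: [-0.2, -0.4, 0.0]
opening: 0.0572
gripper_force: 0.0
clock: 5.05
tool_pos: [0.5483, 0.2161, 0.2247]
orientation: [-180.0, -0.0, -106.5]
force: [-0.1, 0.3, 0.7]
opening: 0.0567
gripper_force: 0.0
clock: 5.68
tool_pos: [0.5485, 0.2161, 0.1897]
orientation: [-179.9, 0.1, -106.5]
force: [0.8, 0.6, -0.1]
opening: 0.0423
gripper_force: 0.0
clock: 6.18
tool_pos: [0.5485, 0.216, 0.1897]
orientation: [-180.0, 0.1, -106.5]
force: [-1.8, 0.1, 6.2]
opening: 0.0374
gripper_force: 29.9
```

```bash
python3 - <<'E'
from h import *
o=[("top",i,*T(*p)) for i,p in enumerate([(622,327),(538,96),(676,52),(760,282)])]+[("side",i,*S(*p)) for i,p in enumerate([(147,465),(391,367),(491,475),(235,575)])]
q,e=fit(.2,.12,o,[.55,-.2,.015,.35],zfix=.015);print("shelf",q.round(4),np.degrees(q[3]),e)
from plan import plan
plan(.5485,.216,.28,-106.5,-1)
plan(.563,-.167,.28,-160,-1,start=[.5485,.216,.28,-106.5])
E
```

```text
shelf [ 0.5628 -0.1666  0.0152  0.3513] 20.128467695835752 1.2770622371302514
[[-1,0.0,-0.0,-0.72,0,0,-0.0],[-1,0.0,-0.0,-0.72,0,0,-0.0],[-1,0.0,-0.0,-0.72,0,0,-0.0],[-1,0.0,-0.0,-0.73,0,0,-0.0],[-1,0.0,-0.0,-0.72,0,0,-0.0]]
end [0.5485 0.216  0.28  ] -106.52
[[-1,0.73,-0.25,0.0,0,0,0.45],[-1,0.71,-0.28,0.0,0,0,0.45],[-1,0.7,-0.31,0.0,0,0,0.45],[-1,0.68,-0.35,0.0,0,0,0.45],[-1,0.67,-0.38,0.0,0,0,0.45]]
[[-1,0.65,-0.41,0.0,0,0,0.45],[-1,0.63,-0.44,0.0,0,0,0.45],[-1,0.61,-0.47,0.0,0,0,0.45],[-1,0.58,-0.49,0.0,0,0,0.45],[-1,0.56,-0.52,0.0,0,0,0.45]]
[[-1,0.54,-0.55,0.0,0,0,0.45],[-1,0.51,-0.57,0.0,0,0,0.45],[-1,0.48,-0.6,0.0,0,0,0.45],[-1,0.45,-0.62,0.0,0,0,0.45],[-1,0.42,-0.64,0.0,0,0,0.45]]
[[-1,0.4,-0.66,0.0,0,0,0.45],[-1,0.36,-0.67,0.0,0,0,0.45],[-1,0.33,-0.69,0.0,0,0,0.45],[-1,0.3,-0.71,0.0,0,0,0.45],[-1,0.27,-0.71,0.0,0,0,0.45]]
end [ 0.5629 -0.167   0.28  ] -160.5
```

```bash
python3 -m handwheel '[[-1,0,0,-0.4,0,0,0],[-1,0,0,-0.8,0,0,0],[-1,0,0,-0.8,0,0,0],[-1,0,0,-0.8,0,0,0],[-1,0,0,-0.8,0,0,0]]'
python3 -m handwheel '[[-1,0.73,-0.25,0,0,0,0.45],[-1,0.71,-0.28,0,0,0,0.45],[-1,0.7,-0.31,0,0,0,0.45],[-1,0.68,-0.35,0,0,0,0.45],[-1,0.67,-0.38,0,0,0,0.45]]'
python3 -m handwheel '[[-1,0.65,-0.41,0,0,0,0.45],[-1,0.63,-0.44,0,0,0,0.45],[-1,0.61,-0.47,0,0,0,0.45],[-1,0.58,-0.49,0,0,0,0.45],[-1,0.56,-0.52,0,0,0,0.45]]'
python3 -m handwheel '[[-1,0.54,-0.55,0,0,0,0.45],[-1,0.51,-0.57,0,0,0,0.45],[-1,0.48,-0.6,0,0,0,0.45],[-1,0.45,-0.62,0,0,0,0.45],[-1,0.42,-0.64,0,0,0,0.45]]'
python3 -m handwheel '[[-1,0.4,-0.66,0,0,0,0.45],[-1,0.36,-0.67,0,0,0,0.45],[-1,0.33,-0.69,0,0,0,0.45],[-1,0.3,-0.71,0,0,0,0.45],[-1,0.27,-0.71,0,0,0,0.45]]'
python3 -m handwheel '[[-1,0,0,0.7,0,0,0],[-1,0,0,0.7,0,0,0],[-1,0,0,0.7,0,0,0],[-1,0,0,0.7,0,0,0],[-1,0,0,0,0,0,0]]'
```

```text
clock: 6.9
tool_pos: [0.5479, 0.2155, 0.2796]
orientation: [180.0, -0.0, -106.6]
force: [0.5, 0.4, -3.1]
opening: 0.038
gripper_force: 29.9
clock: 7.52
tool_pos: [0.5521, 0.1184, 0.2786]
orientation: [180.0, -0.0, -120.2]
force: [-0.1, 0.6, -2.4]
opening: 0.0377
gripper_force: 29.9
clock: 8.15
tool_pos: [0.5557, 0.023, 0.2789]
orientation: [-180.0, 0.0, -133.7]
force: [0.5, 0.2, -3.1]
opening: 0.038
gripper_force: 29.9
clock: 8.78
tool_pos: [0.5594, -0.0728, 0.2789]
orientation: [-180.0, 0.0, -147.2]
force: [-0.4, -0.0, -2.1]
opening: 0.0381
gripper_force: 29.9
clock: 9.4
tool_pos: [0.5624, -0.1685, 0.2789]
orientation: [-180.0, 0.0, -160.7]
force: [1.2, 0.2, -3.2]
opening: 0.0377
gripper_force: 29.9
clock: 10.02
tool_pos: [0.5618, -0.1677, 0.2076]
orientation: [179.9, -0.2, -160.6]
force: [-0.5, 1.0, -2.8]
opening: 0.0382
gripper_force: 29.9
```

```bash
python3 -m handwheel '[[-1,0,0,0.16,0,0,0],[-1,0,0,0.08,0,0,0],[-1,0,0,0.04,0,0,0],[-1,0,0,0,0,0,0]]'
python3 -m handwheel '[[-1,0,0,0.04,0,0,0],[-1,0,0,0,0,0,0]]'
python3 -m handwheel '[[-1,0,0,0.04,0,0,0],[-1,0,0,0,0,0,0]]'
```

```text
clock: 10.52
tool_pos: [0.5624, -0.1671, 0.2022]
orientation: [-180.0, 0.0, -160.5]
force: [0.3, 0.4, -1.9]
opening: 0.0376
gripper_force: 29.9
clock: 10.78
tool_pos: [0.5623, -0.1671, 0.2009]
orientation: [180.0, -0.0, -160.5]
force: [0.1, -0.4, -2.5]
opening: 0.0379
gripper_force: 29.9
clock: 11.02
tool_pos: [0.5623, -0.1672, 0.1998]
orientation: [180.0, -0.0, -160.5]
force: [-0.8, 0.4, -2.0]
opening: 0.0377
gripper_force: 29.9
```

```bash
python3 -m handwheel '[[-1,0,0,0.04,0,0,0],[-1,0,0,0,0,0,0]]'
python3 -m handwheel '[[-1,0,0,0.03,0,0,0],[-1,0,0,0,0,0,0]]'
```

```text
clock: 11.28
tool_pos: [0.5624, -0.1672, 0.1989]
orientation: [-180.0, -0.0, -160.5]
force: [-0.1, 0.2, -2.1]
opening: 0.0377
gripper_force: 29.9
clock: 11.52
tool_pos: [0.5623, -0.1672, 0.1987]
orientation: [-180.0, 0.0, -160.5]
force: [-2.4, 1.4, 3.8]
opening: 0.0376
gripper_force: 29.9
```

```bash
python3 -m handwheel '[[0.3,0,0,0,0,0,0],[0.3,0,0,0,0,0,0],[0.3,0,0,0,0,0,0],[0.3,0,0,-0.4,0,0,0],[0.3,0,0,-0.8,0,0,0]]'
python3 -m handwheel '[[0.3,0,0,-0.9,0,0,0],[-1,0,0,-0.9,0,0,0],[-1,0,0,-0.4,0,0,0]]'
python3 - <<'E'
from plan import plan
plan(.5119,.0845,.280,-108.4,-1)
E
```

```text
clock: 12.15
tool_pos: [0.5622, -0.1672, 0.2283]
orientation: [180.0, -0.1, -160.5]
force: [0.3, 0.2, 0.7]
opening: 0.0569
gripper_force: 0.0
clock: 12.52
tool_pos: [0.5627, -0.1672, 0.2851]
orientation: [-179.9, 0.1, -160.5]
force: [-0.6, 0.3, -0.7]
opening: 0.0424
gripper_force: 0.0
[[-1,-0.1,0.73,0.01,0,0,-0.62],[-1,-0.15,0.72,0.01,0,0,-0.62],[-1,-0.2,0.71,0.02,0,0,-0.62],[-1,-0.24,0.69,0.01,0,0,-0.62],[-1,-0.29,0.68,0.02,0,0,-0.62]]
[[-1,-0.33,0.65,0.01,0,0,-0.62],[-1,-0.37,0.63,0.02,0,0,-0.62],[-1,-0.41,0.61,0.01,0,0,-0.62],[-1,-0.45,0.58,0.02,0,0,-0.62],[-1,-0.49,0.55,0.01,0,0,-0.62]]
[[-1,-0.52,0.52,0.02,0,0,-0.62],[-1,-0.55,0.48,0.01,0,0,-0.62],[-1,-0.58,0.44,0.02,0,0,-0.62],[-1,-0.61,0.41,0.01,0,0,-0.62]]
end [0.5118 0.0845 0.2801] -108.45
```

```bash
python3 -m handwheel '[[-1,-0.1,0.73,0.01,0,0,-0.62],[-1,-0.15,0.72,0.01,0,0,-0.62],[-1,-0.2,0.71,0.02,0,0,-0.62],[-1,-0.24,0.69,0.01,0,0,-0.62],[-1,-0.29,0.68,0.02,0,0,-0.62]]'
python3 -m handwheel '[[-1,-0.33,0.65,0.01,0,0,-0.62],[-1,-0.37,0.63,0.02,0,0,-0.62],[-1,-0.41,0.61,0.01,0,0,-0.62],[-1,-0.45,0.58,0.02,0,0,-0.62],[-1,-0.49,0.55,0.01,0,0,-0.62]]'
python3 -m handwheel '[[-1,-0.52,0.52,0.02,0,0,-0.62],[-1,-0.55,0.48,0.01,0,0,-0.62],[-1,-0.58,0.44,0.02,0,0,-0.62],[-1,-0.61,0.41,0.01,0,0,-0.62],[-1,0,0,0,0,0,0]]'
python3 -m handwheel '[[-1,0,0,0.9,0,0,0],[-1,0,0,0.9,0,0,0],[-1,0,0,0.08,0,0,0],[-1,0,0,0,0,0,0]]'
```

```text
clock: 13.15
tool_pos: [0.5439, -0.0755, 0.2812]
orientation: [180.0, -0.0, -141.7]
force: [0.1, 0.3, 0.3]
opening: 0.0006
gripper_force: 0.0
clock: 13.78
tool_pos: [0.5259, 0.014, 0.2797]
orientation: [-180.0, 0.0, -123.1]
force: [0.6, 0.9, -0.6]
opening: 0.0004
gripper_force: 0.0
clock: 14.4
tool_pos: [0.5114, 0.0859, 0.2782]
orientation: [-180.0, 0.0, -108.3]
force: [-0.0, -0.8, -0.9]
opening: 0.0007
gripper_force: 0.0
clock: 14.9
tool_pos: [0.5118, 0.0845, 0.2316]
orientation: [-180.0, -0.0, -108.5]
force: [0.1, 0.6, 0.8]
opening: 0.0003
gripper_force: 0.0
```

```bash
python3 -m handwheel '[[-1,-0.4,0,0,0,0,0],[-1,-0.2,0,0,0,0,0],[-1,-0.4,0,0,0,0,0],[-1,-0.6,0,0,0,0,0]]'
python3 -m handwheel '[[-1,-0.6,0,0,0,0,0],[-1,-0.6,0,0,0,0,0],[-1,-0.6,0,0,0,0,0],[-1,-0.4,0,0,0,0,0],[-1,0,0,0,0,0,0]]'
```

```text
clock: 15.4
tool_pos: [0.5243, 0.123, 0.2314]
orientation: [180.0, -0.0, -108.5]
force: [0.8, -2.2, 0.8]
opening: 0.0003
gripper_force: 1.0
clock: 16.02
tool_pos: [0.5418, 0.1756, 0.231]
orientation: [-180.0, 0.0, -108.4]
force: [-0.3, 0.2, -0.4]
opening: 0.0005
gripper_force: 0.0
```

```bash
python3 -m handwheel '[[-1,-0.2,0,0,0,0,0],[-1,-0.1,0,0,0,0,0],[-1,0,0,0,0,0,0]]'
python3 -m handwheel '[[-1,-0.06,0,0,0,0,0],[-1,0,0,0,0,0,0]]'
python3 -m handwheel '[[-1,-0.06,0,0,0,0,0],[-1,0,0,0,0,0,0]]'
```

```text
clock: 16.4
tool_pos: [0.5439, 0.1817, 0.231]
orientation: [180.0, -0.0, -108.5]
force: [-0.9, -0.5, -0.8]
opening: 0.0007
gripper_force: 0.4
clock: 16.65
tool_pos: [0.5444, 0.1831, 0.2311]
orientation: [180.0, -0.0, -108.5]
force: [-0.7, -1.6, -1.1]
opening: 0.0005
gripper_force: 0.7
clock: 16.9
tool_pos: [0.5449, 0.1845, 0.2311]
orientation: [180.0, -0.0, -108.5]
force: [-0.4, -2.1, -0.5]
opening: 0.0006
gripper_force: 1.3
```

```bash
python3 -m handwheel '[[-1,-0.06,0,0,0,0,0],[-1,0,0,0,0,0,0]]'
python3 -m handwheel '[[-1,-0.05,0,0,0,0,0],[-1,0,0,0,0,0,0]]'
python3 -m handwheel '[[-1,-0.04,0,0,0,0,0],[-1,0,0,0,0,0,0]]'
```

```text
clock: 17.15
tool_pos: [0.5451, 0.185, 0.2311]
orientation: [180.0, -0.2, -108.5]
force: [-0.4, -8.3, 2.6]
opening: 0.0003
gripper_force: 3.8
clock: 17.4
tool_pos: [0.5452, 0.1853, 0.2311]
orientation: [179.9, -0.3, -108.5]
force: [-1.2, -11.0, 4.0]
opening: 0.0003
gripper_force: 5.8
clock: 17.65
tool_pos: [0.5453, 0.1856, 0.2311]
orientation: [179.9, -0.3, -108.5]
force: [-0.4, -14.5, 6.6]
opening: 0.0001
gripper_force: 7.3
```

```bash
python3 -m handwheel '[[-1,0.3,0,0,0,0,0],[-1,0.2,0,-0.6,0,0,0],[0.25,0.2,0,-0.9,0,0,0],[0.25,0,0,-0.5,0,0,0],[0.25,0,0,0,0,0,0]]'
python3 - <<'E'
from plan import plan
plan(.5412,.0523,.270,-108.8,.25)
E
```

```text
clock: 18.27
tool_pos: [0.541, 0.1722, 0.2828]
orientation: [-179.9, 0.2, -108.4]
force: [0.0, 0.1, -0.1]
opening: 0.0248
gripper_force: 0.0
[[0.25,0.76,-0.25,0.09,0,0,0.01],[0.25,0.76,-0.26,0.08,0,0,0.01],[0.25,0.76,-0.26,0.09,0,0,0.01],[0.25,0.75,-0.25,0.08,0,0,0.01],[0.25,0.76,-0.26,0.09,0,0,0.01]]
[[0.25,0.75,-0.26,0.08,0,0,0.01]]
end [0.5413 0.0523 0.27  ] -108.8
```

```bash
python3 -m handwheel '[[0.25,0.76,-0.25,0.09,0,0,0.01],[0.25,0.76,-0.26,0.08,0,0,0.01],[0.25,0.76,-0.26,0.09,0,0,0.01],[0.25,0.75,-0.25,0.08,0,0,0.01],[0.25,0.76,-0.26,0.09,0,0,0.01]]'
python3 -m handwheel '[[0.25,0.75,-0.26,0.08,0,0,0.01],[0.25,0,0,0.6,0,0,0],[0.25,0,0,0.6,0,0,0],[0.25,0,0,0,0,0,0]]'
```

```text
clock: 18.9
tool_pos: [0.5407, 0.07, 0.2702]
orientation: [180.0, -0.0, -108.8]
force: [-0.2, 0.4, -0.4]
opening: 0.0548
gripper_force: 0.0
clock: 19.4
tool_pos: [0.5403, 0.0518, 0.2366]
orientation: [179.9, -0.1, -108.8]
force: [-0.5, -0.1, 0.6]
opening: 0.0545
gripper_force: 0.0
```

```bash
python3 -m handwheel '[[0.25,0,0,0.6,0,0,0],[0.25,0,0,0.6,0,0,0],[0.25,0,0,0.6,0,0,0],[0.25,0,0,0.1,0,0,0],[-1,0,0,0,0,0,0]]'
python3 -m handwheel '[[-1,0,0,0,0,0,0],[-1,0,0,0,0,0,0],[-1,0,0,0,0,0,0],[-1,0,0,0,0,0,0],[-1,0,0,0,0,0,0]]'
```

```text
clock: 20.02
tool_pos: [0.5409, 0.0518, 0.1907]
orientation: [180.0, -0.0, -108.8]
force: [0.5, 0.4, -0.1]
opening: 0.0491
gripper_force: 0.0
clock: 20.65
tool_pos: [0.5411, 0.0519, 0.1914]
orientation: [-180.0, 0.0, -108.8]
force: [-0.1, 0.9, 5.6]
opening: 0.0377
gripper_force: 29.9
```

```bash
python3 - <<'E'
from h import *
for n,u,v,z in(("side",334,191,0),("top",178,203,.1)):
    c=C[n];r=c["R"].T@np.array([(u-c["cx"])/c["fx"],(v-c["cy"])/c["fy"],1]);o=-c["R"].T@c["t"];print(n,(o+r*(z-o[2])/r[2]).round(3))
from plan import plan
plan(.6049,.2374,.276,-108.4,-1,start=[.5411,.0519,.276,-108.8])
E
```

```text
side [0.642 0.473 0.   ]
top [0.636 0.46  0.1  ]
[[-1,-0.87,-0.0,0.0,0,0,-0.01],[-1,-0.87,-0.0,0.0,0,0,-0.01],[-1,-0.87,-0.01,0.0,0,0,-0.01],[-1,-0.87,-0.01,0.0,0,0,-0.01],[-1,-0.87,-0.01,0.0,0,0,-0.01]]
[[-1,-0.87,-0.01,0.0,0,0,-0.01],[-1,-0.88,-0.0,0.0,0,0,-0.01],[-1,-0.87,-0.01,0.0,0,0,-0.01],[-1,-0.88,-0.01,0.0,0,0,-0.01]]
end [0.605  0.2375 0.276 ] -108.26
```

```bash
python3 -m handwheel '[[-1,0,0,-0.4,0,0,0],[-1,0,0,-0.8,0,0,0],[-1,0,0,-0.8,0,0,0],[-1,0,0,-0.8,0,0,0],[-1,0,0,-0.6,0,0,0]]'
python3 -m handwheel '[[-1,-0.87,0,0,0,0,-0.01],[-1,-0.87,0,0,0,0,-0.01],[-1,-0.87,-0.01,0,0,0,-0.01],[-1,-0.87,-0.01,0,0,0,-0.01],[-1,-0.87,-0.01,0,0,0,-0.01]]'
python3 -m handwheel '[[-1,-0.87,-0.01,0,0,0,-0.01],[-1,-0.88,0,0,0,0,-0.01],[-1,-0.87,-0.01,0,0,0,-0.01],[-1,-0.88,-0.01,0,0,0,0],[-1,0,0,0,0,0,0]]'
```

```text
clock: 21.38
tool_pos: [0.5406, 0.0517, 0.2769]
orientation: [-180.0, 0.0, -108.8]
force: [-0.0, 0.0, -2.8]
opening: 0.0381
gripper_force: 29.9
clock: 22.0
tool_pos: [0.5769, 0.1562, 0.2754]
orientation: [180.0, -0.0, -108.5]
force: [-0.3, -0.3, -2.0]
opening: 0.0378
gripper_force: 29.9
clock: 22.62
tool_pos: [0.6054, 0.2392, 0.2757]
orientation: [-180.0, 0.0, -108.3]
force: [-0.2, -0.0, -0.9]
opening: 0.0378
gripper_force: 29.9
```

```bash
python3 -m handwheel '[[-1,0.06,0,0.6,0,0,0],[-1,0,0,0.8,0,0,0],[-1,0,0,0.8,0,0,0],[-1,0,0,0.7,0,0,0],[-1,0,0,0.2,0,0,0]]'
python3 -m handwheel '[[-1,0,0,0.12,0,0,0],[-1,0,0,0.06,0,0,0],[-1,0,0,0,0,0,0]]'
```

```text
clock: 23.25
tool_pos: [0.6038, 0.2352, 0.1966]
orientation: [179.9, -0.1, -108.4]
force: [0.0, -0.3, -1.3]
opening: 0.0377
gripper_force: 29.9
clock: 23.62
tool_pos: [0.6044, 0.236, 0.1944]
orientation: [-180.0, 0.0, -108.3]
force: [-0.2, -0.1, -1.3]
opening: 0.0378
gripper_force: 29.9
```

```bash
python3 -m handwheel '[[-1,0,0,0.06,0,0,0],[-1,0,0,0,0,0,0]]'
python3 -m handwheel '[[-1,0,0,0.04,0,0,0],[-1,0,0,0,0,0,0]]'
python3 -m handwheel '[[-1,0,0,0.04,0,0,0],[-1,0,0,0,0,0,0]]'
```

```text
clock: 23.88
tool_pos: [0.6043, 0.2359, 0.1925]
orientation: [-180.0, 0.0, -108.3]
force: [0.0, -1.0, -1.1]
opening: 0.038
gripper_force: 29.9
clock: 24.12
tool_pos: [0.6044, 0.2359, 0.1914]
orientation: [-180.0, 0.0, -108.3]
force: [-0.1, -1.0, -1.6]
opening: 0.0376
gripper_force: 29.9
clock: 24.38
tool_pos: [0.6043, 0.2359, 0.1914]
orientation: [-180.0, 0.0, -108.3]
force: [-3.3, -0.8, 7.1]
opening: 0.0377
gripper_force: 29.9
```

```bash
python3 -m handwheel '[[0.25,0,0,0,0,0,0],[0.25,0,0,0,0,0,0],[0.25,0,0,0,0,0,0],[0.25,0,0,-0.4,0,0,0],[0.25,0,0,-0.8,0,0,0]]'
python3 -m handwheel '[[0.25,0,0,-0.8,0,0,0],[0.25,0,0,-0.8,0,0,0],[0.25,0,0,-0.6,0,0,0],[0.25,0,0,0,0,0,0]]'
python3 - <<'E'
from plan import plan
plan(.4667,.0795,.270,-107.3,.25)
E
```

```text
clock: 25.0
tool_pos: [0.6041, 0.2357, 0.2204]
orientation: [179.9, -0.1, -108.3]
force: [-0.5, -0.2, 0.3]
opening: 0.0548
gripper_force: 0.0
clock: 25.5
tool_pos: [0.6047, 0.2361, 0.277]
orientation: [-179.9, 0.1, -108.3]
force: [0.0, 1.0, -0.3]
opening: 0.055
gripper_force: 0.0
[[0.25,0.96,0.41,0.04,0,0,-0.02],[0.25,0.96,0.41,0.03,0,0,-0.02],[0.25,0.96,0.41,0.04,0,0,-0.02],[0.25,0.96,0.41,0.03,0,0,-0.02],[0.25,0.96,0.42,0.04,0,0,-0.02]]
[[0.25,0.95,0.42,0.03,0,0,-0.02],[0.25,0.95,0.42,0.04,0,0,-0.02],[0.25,0.96,0.42,0.03,0,0,-0.02]]
end [0.4668 0.0794 0.27  ] -107.37
```

```bash
python3 -m handwheel '[[0.25,0.96,0.41,0.04,0,0,-0.02],[0.25,0.96,0.41,0.03,0,0,-0.02],[0.25,0.96,0.41,0.04,0,0,-0.02],[0.25,0.96,0.41,0.03,0,0,-0.02],[0.25,0.96,0.42,0.04,0,0,-0.02]]'
python3 -m handwheel '[[0.25,0.95,0.42,0.03,0,0,-0.02],[0.25,0.95,0.42,0.04,0,0,-0.02],[0.25,0.96,0.42,0.03,0,0,-0.02],[0.25,0,0,0.6,0,0,0],[0.25,0,0,0.2,0,0,0]]'
python3 -m handwheel '[[0.25,0,0,0,0,0,0]]'
```

```text
clock: 26.12
tool_pos: [0.5172, 0.137, 0.2701]
orientation: [179.9, -0.1, -107.7]
force: [-0.0, -0.1, -0.2]
opening: 0.0547
gripper_force: 0.0
clock: 26.75
tool_pos: [0.4659, 0.0788, 0.2475]
orientation: [179.9, -0.1, -107.4]
force: [0.5, 0.1, 0.8]
opening: 0.055
gripper_force: 0.0
clock: 26.88
tool_pos: [0.4664, 0.0793, 0.2479]
orientation: [179.9, -0.1, -107.4]
force: [-0.7, 0.7, 0.6]
opening: 0.0549
gripper_force: 0.0
```

```bash
python3 -m handwheel '[[0.25,0,0,0.6,0,0,0],[0.25,0,0,0.6,0,0,0],[0.25,0,0,0.6,0,0,0],[0.25,0,0,0.46,0,0,0],[0.25,0,0,0,0,0,0]]'
python3 -m handwheel '[[-1,0,0,0,0,0,0],[-1,0,0,0,0,0,0],[-1,0,0,0,0,0,0],[-1,0,0,0,0,0,0],[-1,0,0,0,0,0,0]]'
python3 -m handwheel '[[-1,0,0,-0.4,0,0,0],[-1,0,0,-0.8,0,0,0],[-1,0,0,-0.8,0,0,0],[-1,0,0,-0.8,0,0,0],[-1,0,0,-0.6,0,0,0]]'
python3 - <<'E'
from plan import plan
# x_t=-.0965,y_t=-.040
plan(.5365+.0305-.038,.1585+.0916+.0126,.276,-108.4,-1)
E
```

```text
clock: 27.5
tool_pos: [0.4663, 0.0792, 0.1913]
orientation: [179.9, -0.1, -107.4]
force: [1.1, 0.7, 0.2]
opening: 0.0545
gripper_force: 0.0
clock: 28.12
tool_pos: [0.4666, 0.0794, 0.1924]
orientation: [-180.0, 0.0, -107.4]
force: [-1.4, 0.3, 6.1]
opening: 0.0376
gripper_force: 30.0
clock: 28.75
tool_pos: [0.4662, 0.0791, 0.2781]
orientation: [-180.0, 0.0, -107.4]
force: [1.3, 0.1, -2.1]
opening: 0.0378
gripper_force: 30.0
[[-1,-0.86,-0.02,0.01,0,0,0.02],[-1,-0.86,-0.02,0.01,0,0,0.02],[-1,-0.86,-0.02,0.01,0,0,0.02],[-1,-0.86,-0.02,0.01,0,0,0.02],[-1,-0.86,-0.01,0.01,0,0,0.02]]
[[-1,-0.87,-0.01,0.01,0,0,0.02],[-1,-0.86,-0.01,0.01,0,0,0.02],[-1,-0.87,-0.01,0.01,0,0,0.02],[-1,-0.86,-0.02,0.01,0,0,0.02]]
end [0.5291 0.2626 0.2759] -108.47
```

```bash
python3 -m handwheel '[[-1,-0.86,-0.02,0.01,0,0,0.02],[-1,-0.86,-0.02,0.01,0,0,0.02],[-1,-0.86,-0.02,0.01,0,0,0.02],[-1,-0.86,-0.02,0.01,0,0,0.02],[-1,-0.86,-0.01,0.01,0,0,0.02]]'
python3 -m handwheel '[[-1,-0.87,-0.01,0.01,0,0,0.02],[-1,-0.86,-0.01,0.01,0,0,0.02],[-1,-0.87,-0.01,0.01,0,0,0.02],[-1,-0.86,-0.02,0.01,0,0,0.02],[-1,0,0,0,0,0,0]]'
python3 -m handwheel '[[-1,0,0,0.6,0,0,0],[-1,0,0,0.8,0,0,0],[-1,0,0,0.8,0,0,0],[-1,0,0,0.7,0,0,0],[-1,0,0,0.2,0,0,0]]'
python3 -m handwheel '[[-1,0,0,0.06,0,0,0],[-1,0,0,0,0,0,0]]'
```

```text
clock: 29.38
tool_pos: [0.5016, 0.1826, 0.2752]
orientation: [180.0, -0.0, -108.0]
force: [0.8, -0.3, -1.8]
opening: 0.0376
gripper_force: 30.0
clock: 30.0
tool_pos: [0.5299, 0.2646, 0.2744]
orientation: [-180.0, 0.0, -108.4]
force: [0.3, 0.0, -1.5]
opening: 0.038
gripper_force: 30.0
clock: 30.62
tool_pos: [0.5286, 0.2618, 0.1953]
orientation: [179.9, -0.2, -108.5]
force: [0.2, -1.3, -2.2]
opening: 0.0378
gripper_force: 30.0
clock: 30.88
tool_pos: [0.5294, 0.2628, 0.1961]
orientation: [-180.0, 0.0, -108.5]
force: [-0.4, 0.4, -2.0]
opening: 0.0378
gripper_force: 30.0
```

```bash
python3 -m handwheel '[[-1,0,0,0.08,0,0,0],[-1,0,0,0,0,0,0]]'
python3 -m handwheel '[[-1,0,0,0.04,0,0,0],[-1,0,0,0,0,0,0]]'
python3 -m handwheel '[[-1,0,0,0.03,0,0,0],[-1,0,0,0,0,0,0]]'
```

```text
clock: 31.12
tool_pos: [0.5293, 0.2628, 0.1939]
orientation: [-180.0, 0.0, -108.5]
force: [0.3, -0.3, -1.4]
opening: 0.0383
gripper_force: 30.0
clock: 31.38
tool_pos: [0.5292, 0.2628, 0.1927]
orientation: [180.0, -0.0, -108.5]
force: [-0.7, -0.2, -1.1]
opening: 0.0377
gripper_force: 30.0
clock: 31.62
tool_pos: [0.5292, 0.2628, 0.1925]
orientation: [-180.0, 0.0, -108.5]
force: [-1.9, 0.0, 5.1]
opening: 0.0377
gripper_force: 30.0
```

```bash
python3 -m handwheel '[[0.25,0,0,0,0,0,0],[0.25,0,0,0,0,0,0],[0.25,0,0,0,0,0,0],[0.25,0,0,-0.4,0,0,0],[0.25,0,0,-0.8,0,0,0]]'
python3 -m handwheel '[[0.25,0,0,-0.8,0,0,0],[0.25,0,0,-0.8,0,0,0],[0.25,0,0,-0.6,0,0,0],[0.25,0,0,0,0,0,0]]'
python3 - <<'E'
from plan import plan
plan(.5623,-.1672,.270,-160.5,.3)
E
```

```text
clock: 32.25
tool_pos: [0.5291, 0.2626, 0.222]
orientation: [180.0, -0.1, -108.5]
force: [0.8, 0.2, -0.5]
opening: 0.0549
gripper_force: 0.0
clock: 32.75
tool_pos: [0.5296, 0.263, 0.2784]
orientation: [-179.9, 0.1, -108.5]
force: [0.4, -0.4, -1.0]
opening: 0.0551
gripper_force: 0.0
[[0.3,0.69,-0.29,0.01,0,0,0.38],[0.3,0.68,-0.32,0.01,0,0,0.38],[0.3,0.67,-0.34,0.02,0,0,0.38],[0.3,0.65,-0.37,0.01,0,0,0.38],[0.3,0.64,-0.4,0.02,0,0,0.38]]
[[0.3,0.62,-0.42,0.01,0,0,0.38],[0.3,0.6,-0.45,0.02,0,0,0.38],[0.3,0.59,-0.47,0.01,0,0,0.38],[0.3,0.57,-0.49,0.02,0,0,0.38],[0.3,0.55,-0.52,0.01,0,0,0.38]]
[[0.3,0.52,-0.54,0.02,0,0,0.38],[0.3,0.5,-0.56,0.01,0,0,0.38],[0.3,0.48,-0.58,0.02,0,0,0.38],[0.3,0.46,-0.59,0.01,0,0,0.38],[0.3,0.43,-0.61,0.02,0,0,0.38]]
[[0.3,0.41,-0.63,0.01,0,0,0.38],[0.3,0.38,-0.64,0.02,0,0,0.38],[0.3,0.36,-0.66,0.01,0,0,0.38],[0.3,0.33,-0.67,0.02,0,0,0.38],[0.3,0.3,-0.69,0.01,0,0,0.38]]
[[0.3,0.28,-0.7,0.02,0,0,0.38],[0.3,0.25,-0.7,0.01,0,0,0.38],[0.3,0.22,-0.72,0.02,0,0,0.38]]
end [ 0.5622 -0.1673  0.2699] -160.9
```

```bash
python3 -m handwheel '[[0.3,0.69,-0.29,0.01,0,0,0.38],[0.3,0.68,-0.32,0.01,0,0,0.38],[0.3,0.67,-0.34,0.02,0,0,0.38],[0.3,0.65,-0.37,0.01,0,0,0.38],[0.3,0.64,-0.4,0.02,0,0,0.38]]'
python3 -m handwheel '[[0.3,0.62,-0.42,0.01,0,0,0.38],[0.3,0.6,-0.45,0.02,0,0,0.38],[0.3,0.59,-0.47,0.01,0,0,0.38],[0.3,0.57,-0.49,0.02,0,0,0.38],[0.3,0.55,-0.52,0.01,0,0,0.38]]'
python3 -m handwheel '[[0.3,0.52,-0.54,0.02,0,0,0.38],[0.3,0.5,-0.56,0.01,0,0,0.38],[0.3,0.48,-0.58,0.02,0,0,0.38],[0.3,0.46,-0.59,0.01,0,0,0.38],[0.3,0.43,-0.61,0.02,0,0,0.38]]'
python3 -m handwheel '[[0.3,0.41,-0.63,0.01,0,0,0.38],[0.3,0.38,-0.64,0.02,0,0,0.38],[0.3,0.36,-0.66,0.01,0,0,0.38],[0.3,0.33,-0.67,0.02,0,0,0.38],[0.3,0.3,-0.69,0.01,0,0,0.38]]'
python3 -m handwheel '[[0.3,0.28,-0.7,0.02,0,0,0.38],[0.3,0.25,-0.7,0.01,0,0,0.38],[0.3,0.22,-0.72,0.02,0,0,0.3],[0.3,0,0,0,0,0,0],[0.3,0,0,0,0,0,0]]'
python3 - <<'E'
from plant import *
import cv2
s=snapshot("top")["color"][:,:,::-1][185:311,225:465]
cv2.imwrite("pics/top2.png",cv2.resize(s,None,fx=3.3333,fy=3.3333,interpolation=cv2.INTER_CUBIC))
E
```

```text
clock: 33.38
tool_pos: [0.5364, 0.1677, 0.2751]
orientation: [180.0, -0.0, -120.0]
force: [-0.6, -0.8, 0.3]
opening: 0.0569
gripper_force: 0.0
clock: 34.0
tool_pos: [0.5434, 0.0742, 0.2734]
orientation: [-180.0, 0.0, -131.4]
force: [0.2, 0.2, -0.3]
opening: 0.0569
gripper_force: 0.0
clock: 34.62
tool_pos: [0.5508, -0.0192, 0.2714]
orientation: [-180.0, 0.0, -142.8]
force: [-0.6, -1.0, -0.1]
opening: 0.0568
gripper_force: 0.0
clock: 35.25
tool_pos: [0.5579, -0.1127, 0.2696]
orientation: [180.0, -0.0, -154.2]
force: [0.4, 0.5, -0.1]
opening: 0.057
gripper_force: 0.0
clock: 35.88
tool_pos: [0.5619, -0.1677, 0.2683]
orientation: [180.0, -0.0, -160.4]
force: [0.1, 0.9, 0.2]
opening: 0.0567
gripper_force: 0.0
```

View pics/top2.png

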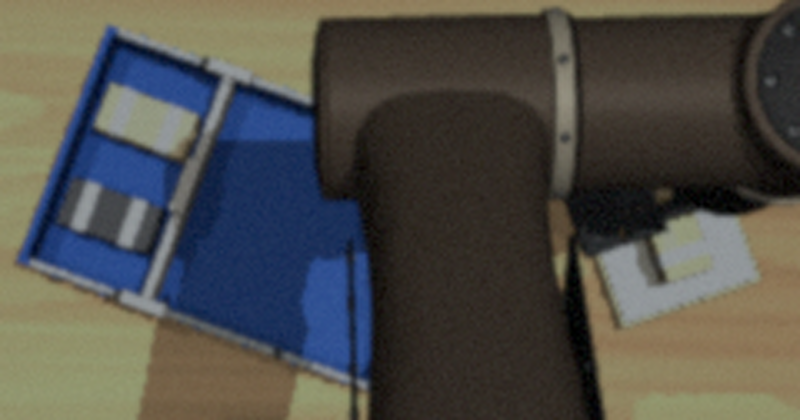

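The top view shows both shorts in the -x bay (crop (147,121) and (110,215)), the divider across at (190,185), and the long prop on the shelf under the gripper.

```bash
python3 -m handwheel '[[0.3,0,0,0.7,0,0,0],[0.3,0,0,0.7,0,0,0],[0.3,0,0,0.7,0,0,0],[0.3,0,0,0.64,0,0,0],[0.3,0,0,0,0,0,0]]'
python3 -m handwheel '[[-1,0,0,0,0,0,0],[-1,0,0,0,0,0,0],[-1,0,0,0,0,0,0],[-1,0,0,0,0,0,0],[-1,0,0,0,0,0,0]]'
python3 -m handwheel '[[-1,0,0,-0.4,0,0,0],[-1,0,0,-0.8,0,0,0],[-1,0,0,-0.8,0,0,0],[-1,0,0,-0.8,0,0,0],[-1,0,0,-0.4,0,0,0]]'
python3 - <<'E'
from plan import plan
# x_t=.0515,y_t=0
plan(.5365-.01625,.1585-.0489,.278,-108.4,-1)
E
```

```text
clock: 36.55
tool_pos: [0.5615, -0.1672, 0.1987]
orientation: [180.0, -0.1, -160.4]
force: [0.6, -0.3, -0.6]
opening: 0.0573
gripper_force: 0.0
clock: 37.17
tool_pos: [0.5622, -0.1675, 0.2006]
orientation: [-180.0, 0.1, -160.4]
force: [0.0, 0.6, 5.8]
opening: 0.038
gripper_force: 30.0
clock: 37.8
tool_pos: [0.5619, -0.1675, 0.281]
orientation: [-180.0, 0.1, -160.4]
force: [-0.5, -0.3, -3.7]
opening: 0.0378
gripper_force: 30.0
[[-1,-0.14,0.73,0.01,0,0,-0.58],[-1,-0.19,0.72,0.01,0,0,-0.58],[-1,-0.23,0.71,0.01,0,0,-0.58],[-1,-0.27,0.7,0.01,0,0,-0.58],[-1,-0.32,0.68,0.01,0,0,-0.58]]
[[-1,-0.36,0.66,0.01,0,0,-0.58],[-1,-0.39,0.63,0.01,0,0,-0.58],[-1,-0.43,0.61,0.01,0,0,-0.58],[-1,-0.47,0.58,0.01,0,0,-0.58],[-1,-0.5,0.55,0.01,0,0,-0.58]]
[[-1,-0.54,0.52,0.0,0,0,-0.58],[-1,-0.57,0.49,0.01,0,0,-0.58],[-1,-0.6,0.45,0.0,0,0,-0.58],[-1,-0.62,0.42,0.01,0,0,-0.58],[-1,-0.64,0.38,0.0,0,0,-0.58]]
end [0.5201 0.1096 0.278 ] -108.23
```

```bash
python3 -m handwheel '[[-1,-0.14,0.73,0.01,0,0,-0.58],[-1,-0.19,0.72,0.01,0,0,-0.58],[-1,-0.23,0.71,0.01,0,0,-0.58],[-1,-0.27,0.7,0.01,0,0,-0.58],[-1,-0.32,0.68,0.01,0,0,-0.58]]'
python3 -m handwheel '[[-1,-0.36,0.66,0.01,0,0,-0.58],[-1,-0.39,0.63,0.01,0,0,-0.58],[-1,-0.43,0.61,0.01,0,0,-0.58],[-1,-0.47,0.58,0.01,0,0,-0.58],[-1,-0.5,0.55,0.01,0,0,-0.58]]'
python3 -m handwheel '[[-1,-0.54,0.52,0,0,0,-0.58],[-1,-0.57,0.49,0.01,0,0,-0.58],[-1,-0.6,0.45,0,0,0,-0.58],[-1,-0.62,0.42,0.01,0,0,-0.58],[-1,-0.64,0.38,0,0,0,-0.56]]'
python3 -m handwheel '[[-1,0,0,0,0,0,0],[-1,0,0,0.4,0,0,0],[-1,0,0,0,0,0,0]]'
python3 - <<'E'
from plant import *
import cv2
s=snapshot("wrist")["color"][:,:,::-1]
cv2.imwrite("pics/w3.png",s)
E
```

```text
clock: 38.42
tool_pos: [0.5477, -0.0736, 0.2785]
orientation: [180.0, -0.0, -142.8]
force: [0.9, -0.1, -3.0]
opening: 0.0377
gripper_force: 30.0
clock: 39.05
tool_pos: [0.5339, 0.0183, 0.2774]
orientation: [-180.0, 0.0, -125.4]
force: [-0.6, -1.1, -2.4]
opening: 0.0378
gripper_force: 30.0
clock: 39.67
tool_pos: [0.5199, 0.1109, 0.2769]
orientation: [-180.0, -0.0, -108.1]
force: [0.0, 1.1, -2.6]
opening: 0.038
gripper_force: 30.0
clock: 40.05
tool_pos: [0.5197, 0.109, 0.2657]
orientation: [179.9, -0.1, -108.4]
force: [-0.6, -0.1, -1.7]
opening: 0.0378
gripper_force: 30.0
```

View pics/w3.png

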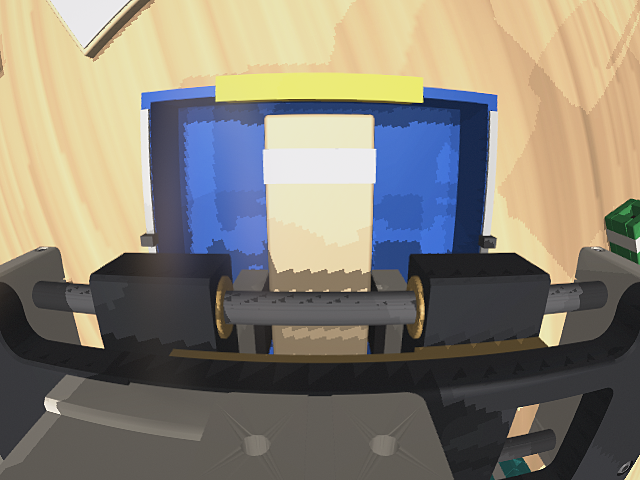

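The view shows the long prop held centred and lengthwise over the label bay, with its label end at (320,115) inside the label wall at (320,88). Lowering it gently.

```bash
python3 -m handwheel '[[-1,0,0,0.7,0,0,0],[-1,0,0,0.8,0,0,0],[-1,0,0,0.7,0,0,0],[-1,0,0,0.4,0,0,0],[-1,0,0,0,0,0,0]]'
python3 -m handwheel '[[-1,0,0,0.12,0,0,0],[-1,0,0,0,0,0,0]]'
```

```text
clock: 40.72
tool_pos: [0.5201, 0.1093, 0.2014]
orientation: [180.0, -0.1, -108.4]
force: [0.7, -0.0, -2.5]
opening: 0.0377
gripper_force: 30.0
clock: 40.98
tool_pos: [0.5202, 0.1097, 0.1993]
orientation: [-180.0, 0.0, -108.3]
force: [-0.2, -0.0, -2.2]
opening: 0.0379
gripper_force: 30.0
```

```bash
python3 -m handwheel '[[-1,0,0,0.12,0,0,0],[-1,0,0,0.08,0,0,0],[-1,0,0,0,0,0,0]]'
python3 -m handwheel '[[-1,0,0,0.04,0,0,0],[-1,0,0,0,0,0,0]]'
python3 -m handwheel '[[-1,0,0,0.04,0,0,0],[-1,0,0,0,0,0,0]]'
python3 -m handwheel '[[-1,0,0,0.03,0,0,0],[-1,0,0,0,0,0,0]]'
```

```text
clock: 41.35
tool_pos: [0.52, 0.1096, 0.1937]
orientation: [180.0, -0.0, -108.3]
force: [-0.1, 0.5, -2.9]
opening: 0.0378
gripper_force: 30.0
clock: 41.6
tool_pos: [0.5201, 0.1096, 0.1929]
orientation: [180.0, -0.0, -108.3]
force: [-0.1, 0.1, -2.7]
opening: 0.0377
gripper_force: 30.0
clock: 41.85
tool_pos: [0.5201, 0.1096, 0.1919]
orientation: [180.0, -0.0, -108.3]
force: [-0.2, 0.7, -3.6]
opening: 0.0379
gripper_force: 30.0
clock: 42.1
tool_pos: [0.5201, 0.1096, 0.1916]
orientation: [-180.0, 0.0, -108.3]
force: [-2.5, -1.2, 4.2]
opening: 0.0378
gripper_force: 30.0
```

Contact. I'll release, rise, and move aside for a final look.

```bash
python3 -m handwheel '[[0.3,0,0,0,0,0,0],[0.3,0,0,0,0,0,0],[0.3,0,0,0,0,0,0],[0.3,0,0,-0.4,0,0,0],[0.3,0,0,-0.8,0,0,0]]'
python3 -m handwheel '[[0.3,0,0,-0.9,0,0,0],[0.3,0,0,-0.9,0,0,0],[0.3,0,0,-0.9,0,0,0],[0.3,0,0,-0.9,0,0,0],[0.3,0,0,-0.9,0,0,0]]'
python3 -m handwheel '[[0.3,0.9,0,0,0,0,0],[0.3,0.9,0,0,0,0,0],[0.3,0.9,0,0,0,0,0],[0.3,0.9,0,0,0,0,0],[0.3,0.9,0,0,0,0,0]]'
python3 -m handwheel '[[0.3,0.9,0,0,0,0,0],[0.3,0.9,0,0,0,0,0],[0.3,0.9,0,0,0,0,0],[0.3,0.9,0,0,0,0,0],[0.3,0.9,0,0,0,0,0]]'
python3 -m handwheel '[[0.3,0.9,0,0,0,0,0],[0.3,0.9,0,0,0,0,0],[0.3,0.9,0,0,0,0,0],[0.3,0,0,0,0,0,0]]'
python3 - <<'E'
from plant import *
import cv2,numpy as np
a=snapshot("top")["color"][:,:,::-1][185:311,225:465];b=snapshot("side")["color"][:,:,::-1]
a=cv2.resize(a,(480,252),interpolation=cv2.INTER_CUBIC)
c=cv2.resize(b[190:290,270:370],(320,320),interpolation=cv2.INTER_CUBIC)
f=np.zeros((572,800,3),np.uint8);f[:252,:480]=a;f[:320,480:]=c;f[252:572,:426]=cv2.resize(b,(426,320));cv2.imwrite("pics/end.png",f)
E
```

```text
clock: 42.72
tool_pos: [0.5199, 0.1095, 0.2213]
orientation: [179.9, -0.1, -108.3]
force: [0.4, 0.6, -0.4]
opening: 0.0569
gripper_force: 0.0
clock: 43.35
tool_pos: [0.52, 0.1095, 0.3352]
orientation: [-180.0, 0.0, -108.3]
force: [0.6, -0.4, 0.4]
opening: 0.0569
gripper_force: 0.0
clock: 43.98
tool_pos: [0.4841, 0.0012, 0.3335]
orientation: [180.0, -0.0, -108.4]
force: [-0.7, -0.2, 0.5]
opening: 0.0568
gripper_force: 0.0
clock: 44.6
tool_pos: [0.4486, -0.1054, 0.3336]
orientation: [180.0, -0.0, -108.4]
force: [0.5, -0.1, -0.4]
opening: 0.0568
gripper_force: 0.0
clock: 45.1
tool_pos: [0.4271, -0.1695, 0.3335]
orientation: [180.0, -0.0, -108.5]
force: [0.4, 0.5, -1.1]
opening: 0.0571
gripper_force: 0.0
```

View pics/end.png

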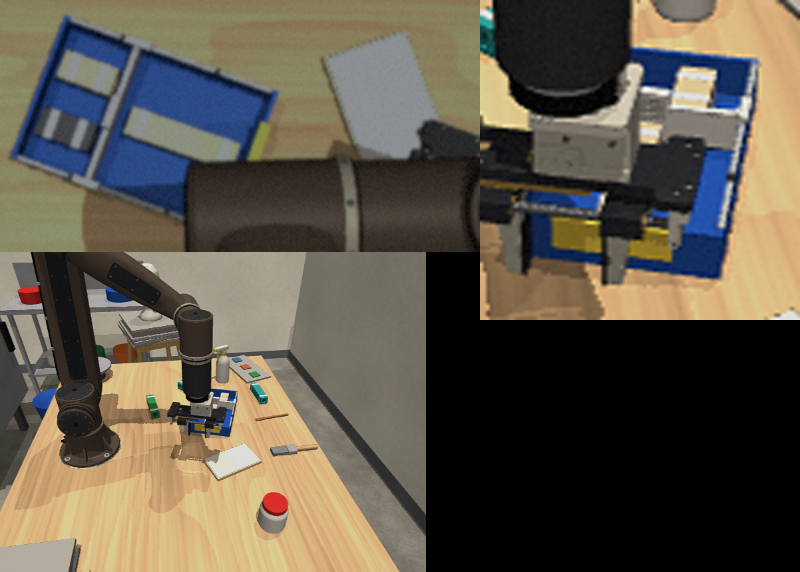

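The final view shows the shorts side by side in the -x bay at (88,73) and (67,128), the divider across at (110,110), and the long prop in the label bay at (182,137). The shelf is bare, the bottle and tub are standing, and the gripper is clear.

```bash
python3 -c "
from plant import *
print(close_job())"
```

```text
the job is handed in; nothing more can be done
None
```

The job is handed in at about 45 s of the 104 s allowed: the long prop lies in the label-end bay, the two short props side by side in the other bay, the divider is at its far stop, and the bottle and tub are still standing.

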